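Push the lunch tub home into the corner rail

TASK

Push the lunch tub along the worktop into the inside corner of the low wooden corner rail, so that one long side of its lid lies flush along the longer bar at the back and its end touches the shorter side bar. Only push it with the fingers: never pick it up or tip it, and leave the tumbler, the salt shaker and the egg timer where they are.

Things in the scene. Friction and masses are not known exactly. Their poses are not given: they have to be found in the camera images.
- lunch_tub: closed lunch tub, loose, dark red, cream lid fixed on. The lid is widest: 106 mm (its x) by 174 mm (its y), rounded corners, 36 to 46 mm above the worktop; the body below is inset 2 to 10 mm. 0.2 to 0.4 kg. Origin: centre of the underside; z up. Its y starts within 0.3 rad of world y. Too wide to grip: push it
- corner_rail: fixed pale wood L, bars 18 mm thick, 55 mm high. Origin: inside corner, worktop level; z up. Back bar: 200 mm along -y, inner face x = 0. Side bar, at the back bar's left end: 110 mm along -x, inner face y = 0. Tub home: its centre at x = -53, y = -87 mm in this frame, parallel. Its x is within 0.16 rad of world x. Right of the back bar is a heap of bags, 150 mm high, left of the rail a wall
- tumbler: clear drinking glass, 79 mm wide, 90 mm high, to the right of the tub; leave alone. Origin: centre of its underside
- salt: salt shaker with a grey cap, 44 mm wide, 90 mm high, behind the back bar; leave alone. Origin: centre of its underside
- egg_timer: round red and white kitchen timer, 64 mm wide, 53 mm high, to the right of the tumbler; leave alone. Origin: centre of its underside
Mind the look-alikes: they are no part of the job. Leave any pink look-alike of the lunch_tub alone.

How it is judged:
By the outcome, as a careful person would: the job done as asked, in the order asked, and still so for the second after the job is handed in, with the robot touching nothing.
It also fails if it takes over 54 s, if anything falls off the work surface, if the arm or the gripper's body presses on something with over 40 N, if the wrist force passes 120 N, or if a joint passes its speed limit or range.

ROBOT

A 7-joint arm with a two-finger parallel gripper is mounted at the origin on the work surface; the furniture and walls round the work are solid. World frame = base frame: x ahead of the robot, y to its left, z up, the work surface at z = 0. Lengths are in m, angles in rad, forces in N, time in s.
With the tool pointing down it reaches from about 0.4 to 0.875 m from the base axis. Payload 19.3 kg.
Tool frame: the origin (TCP) lies midway between the tips of the shut fingers; the grasp point (between the pads) lies 19 mm behind it (env.grip_point_offset is the distance from the TCP to the grasp point, in m); z points along the fingers, y is the line along which they close (so a half turn about z gives the same grasp; the last joint's range is limited). The gripper opens to 85 mm and grips with 20 to 120 N. Pads are 22 mm wide; open, the fingers measure 114 mm over their backs; the gripper's body (76 mm by 85 mm) begins 54 mm behind the grasp point. The pads swing forward as they close: fully open they stand 13 mm farther back than shut.
Start: joints at [-1.311, 0.521, -0.036, 1.599, 0.021, 1.021, -0.113], TCP at [0.202, 0.591, 0.231] pointing down, gripper open.
Joint ranges: [-2.91, 2.91], [-0.3, 2.13], [-1.5, 1.42], [0.17, 2.43], [-1.26, 4.41], [0.16, 1.93], [-2.52, 2.52]. Speed limits (rad/s): [1.89, 1.89, 2.39, 2.39, 3.01, 3.01, 3.01].

INTERFACE

Orientations are given as [roll, pitch, yaw] about the fixed x, y, z axes, in that order (R = Rz(yaw) Ry(pitch) Rx(roll)).
In Python, from workcell import env gives the robot as it stands.
- The arm moves only by the tool servo_tool, never from a script. Its argument "targets" is a list of rows, each an object of numbers: "gripper": the gripper's target within -1 to 1 (fully open at 1, half-way at 0, shut at -1); "x", "y", "z": the shift along the tool's x, y, z each as a share of 25 mm, from -1 to 1; "turn": the turn about the tool's z as a share of 180 degrees, from -1 to 1. In form: [{"gripper": .., "x": .., "y": .., "z": .., "turn": ..}, ...]. A call has 1 to 5 rows; each row shifts and turns the commanded pose from where the row before left it, along the tool's axes as they then stand; what a row does not reach is not made up. A row lasts 1/10 s, in which the tool goes at most 50 mm and 8.59 degrees, less where a joint would pass 70% of its speed; a pose out of reach is approached as far as the arm can. A call with a number of a shift or a turn outside -1 to 1 is refused whole. A call with a gripper value outside its range is refused whole. The fingers move at their own pace and stop on an object; "force" is the grip in N (left out, the last holds). Time passes only in rows, so rows that do not move let the fingers close. It gives the time, the measured TCP pose, the force, the opening and the grip force at its end, in the units of the state.
- env.get_state(): the state, without advancing time (a new reading comes with each control period).
- env.camera(name): name is "side" or "top" or "wrist"; returns a dict with "color" (480x640x3 uint8, red, green, blue), "camera_matrix" (3x3 intrinsics, pixels), "k1" (the pictures are not rectified: a ray, as slopes to the right and down, at radius r is drawn at 1 + k1 r^2 times it, then the intrinsics apply), "extrinsics" (4x4, takes a point from world to camera coordinates); the wrist camera has in their place "T_tool_cam" (4x4, takes a point from camera to tool coordinates, whose origin is the TCP and whose axes are the flange's). Camera axes: x right, y down, z forward; pixel columns grow to the right and rows downward; lengths in m; the calibration is good to about 2 mm. A picture is of the moment at which its call begins: read the wrist's pose just before it. There is no depth.
- env.hand_in(): hands the job in; it is judged then, once.
The state is a dict: "clock": time; "joint_pos": joint angles; "joint_vel": joint speeds; "effort": joint torques, N m; "tcp_pos": TCP position; "ee_rot": TCP orientation; "ft_force": force on the tool from outside, world axes, zero at the start; "torque": the same for the moment, N m; "opening": opening from 0.0 (shut) to 1.0 (fully open); "finger_force": force on a finger pad.
Only numpy, scipy, OpenCV 4.12 (cv2) and the standard library are available. Lean on these libraries where they do the work, as an engineer would, in place of code of your own. Each camera call takes 0.05 s, during which the arm holds its last target. There are 200 camera calls.

## Working session

There is one attempt and no reset: what is moved stays moved. The work goes in short steps, Python scripts to look and compute and a tool call to move; the robot and the scene stay as the last step left them, time stands still between calls to the robot, and variables do not carry over. Pictures are saved under pics/ and viewed, at most 13 in all, crops included, and the job is handed in when it is done.

Besides the shell and the picture viewer there is one more tool, called after "Emit:" by a JSON object that holds its "fn" and its "kwargs". servo_tool: Moves the arm, as the interface text tells. Its arguments: {"type":"object","properties":{"targets":{"type":"array"},"force":{"type":"number"}},"required":["targets"]}

```bash
mkdir -p pics; cat > h.py <<'E'
import numpy as np, cv2
from workcell import env
def ray(c,px,T=None):
    K=np.array(c["camera_matrix"]);k=c["k1"]
    d=np.array([(px[0]-K[0,2])/K[0,0],(px[1]-K[1,2])/K[1,1]]);u=d.copy()
    for _ in range(20): u=d/(1+k*(u@u))
    E=np.linalg.inv(np.array(c["extrinsics"])) if T is None else T
    return E[:3,3],E[:3,:3]@np.r_[u,1]
def onz(c,px,z,T=None):
    o,d=ray(c,px,T); return o+d*(z-o[2])/d[2]
E
python3 - <<'E'
from h import *
import pickle
s=env.get_state();print(s)
d={}
for n in("top","side"):
    c=env.camera(n);d[n]=c;cv2.imwrite(f"pics/{n}0.png",c["color"][:,:,::-1])
    print(n,np.linalg.inv(np.array(c["extrinsics"])).round(3))
pickle.dump(d,open("d0.pkl","wb"))
E
```

```text
{'clock': 0.0, 'joint_pos': array([-1.31122087,  0.52204848, -0.03632495,  1.59997513,  0.02120351,
        1.02106209, -0.11280302]), 'joint_vel': array([ 0.00017985,  0.00054192, -0.00060755, -0.00031112,  0.0010855 ,
       -0.00060632, -0.00100683]), 'effort': array([ 1.04256262e-03, -9.27120423e+01,  1.98006749e+00, -3.69912958e+01,
        1.76714215e-02,  8.51503573e-03, -3.80683321e-05]), 'tcp_pos': array([0.20232761, 0.59101344, 0.23071604]), 'ee_rot': array([-3.14048764e+00,  8.10158233e-05,  2.81180337e+00]), 'ft_force': array([ 0.4233082 ,  0.74927618, -0.66317528]), 'torque': array([0.0316812 , 0.02846035, 0.00427739]), 'finger_force': 0.0, 'opening': 0.9981675750150266}
top [[-0.012 -0.977  0.213  0.12 ]
 [-1.     0.011 -0.006  0.142]
 [ 0.004 -0.214 -0.977  1.697]
 [ 0.     0.     0.     1.   ]]
side [[ 0.974 -0.123  0.191  0.191]
 [-0.227 -0.601  0.766 -0.913]
 [ 0.021 -0.79  -0.613  0.889]
 [ 0.     0.     0.     1.   ]]
```

View pics/top0.png

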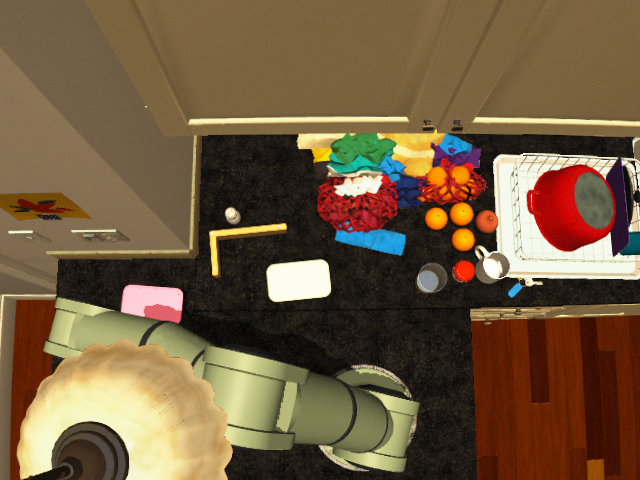

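View pics/side0.png

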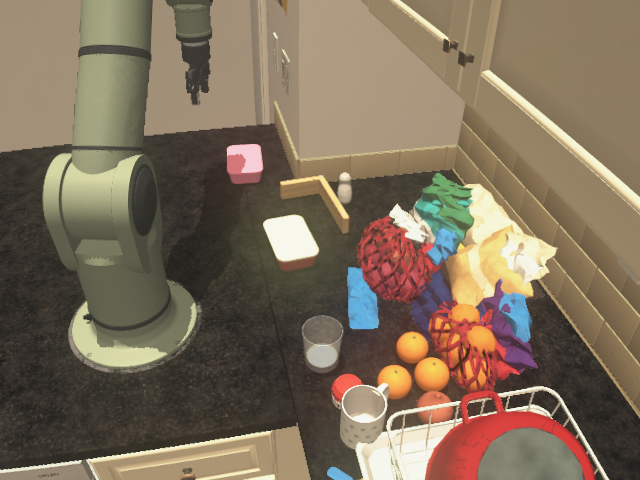

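The top view shows the cream lid at about (299,281), the rail's L with its corner near (215,235), salt at (232,215), tumbler at (431,278) and timer at (463,271). The pink look-alike is at (152,303).

```bash
cat > meas.py <<'E'
from h import *
def lid(c):
    im=c["color"].astype(int); m=((im.min(2)>170)).astype(np.uint8); m[:, :255]=0;m[:,345:]=0;m[:255]=0;m[310:]=0
    n,l,st,ce=cv2.connectedComponentsWithStats(m); i=1+st[1:,4].argmax()
    cs,_=cv2.findContours((l==i).astype(np.uint8),0,1); return max(cs,key=len)[:,0]
def rect(c,cnt,z):
    P=np.array([onz(c,p,z)[:2] for p in cnt]); return cv2.minAreaRect((P*1000).astype(np.float32)),P
E
python3 - <<'E'
from meas import *
import pickle
d=pickle.load(open("d0.pkl","rb"));c=d["top"]
r,P=rect(c,lid(c),.046);print("lid",r)
im=c["color"];roi=im[205:290,195:300]
print([tuple(im[y,x]) for x,y in((260,231),(215,260))])
hsv=cv2.cvtColor(im,cv2.COLOR_RGB2HSV)
m=((hsv[:,:,2]>120)&(hsv[:,:,1]>70)).astype(np.uint8);m[:222]=0;m[285:]=0;m[:,:205]=0;m[:,292:]=0
n,l,st,ce=cv2.connectedComponentsWithStats(m);i=1+st[1:,4].argmax();print(st[i])
cs,_=cv2.findContours((l==i).astype(np.uint8),0,1)
cn=max(cs,key=len)
for p in cv2.approxPolyDP(cn,2.5,True)[:,0]: print(p,onz(c,p,.055).round(4))
# inner faces: lower edge of back bar, right edge of side bar
b=[onz(c,(x,np.nonzero(l[:,x]==i)[0].max()+.5),.055)[:2] for x in range(226,282)]
t=[onz(c,(np.nonzero(l[y]==i)[0].max()+.5,y),.055)[:2] for y in range(246,272)]
for q in(b,t):
    v=cv2.fitLine(np.float32(q),cv2.DIST_HUBER,0,.001,.001).ravel();print(v)
big=cv2.resize(im[190:320,110:350],None,fx=3.2,fy=3.2,interpolation=cv2.INTER_CUBIC);cv2.imwrite("pics/crop0.png",big[:,:,::-1])
print("tumbler",onz(c,(431,278),.09),"pink",onz(c,(183,303),.046))
E
```

```text
lid ((376.19659423828125, 176.2855224609375), (102.983642578125, 171.45913696289062), 5.399172782897949)
[(np.uint8(239), np.uint8(179), np.uint8(70)), (np.uint8(253), np.uint8(234), np.uint8(103))]
[209 223  78  53 778]
[285 223] [0.5376 0.2127 0.055 ]
[210 231] [0.5171 0.4239 0.055 ]
[212 274] [0.3946 0.4154 0.055 ]
[218 274] [0.3944 0.3987 0.055 ]
[217 236] [0.5024 0.4037 0.055 ]
[286 229] [0.5202 0.2099 0.055 ]
[ 0.09028766 -0.9959157   0.5114421   0.2943166 ]
[0.99459815 0.10380042 0.44527596 0.40136003]
tumbler [ 0.37067137 -0.1842058   0.09      ] pink [0.3153304  0.49649889 0.046     ]
```

View pics/crop0.png

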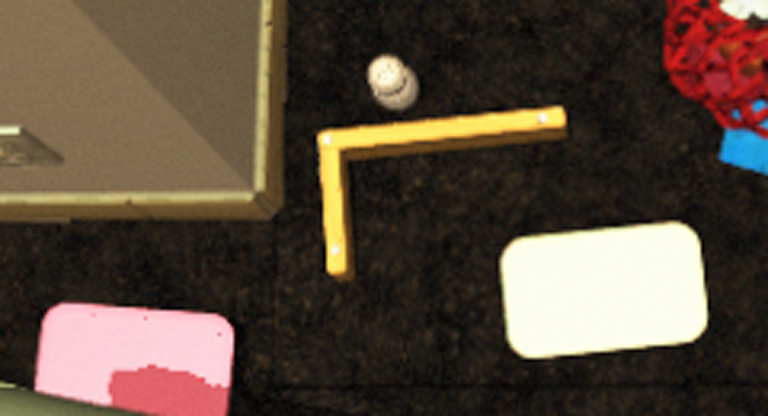

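The crop shows the lid edges parallel to the rail, both at about 5.4°. That puts the tub centre at (0.376,0.176), the rail corner at about (0.501,0.407) and home at about (0.456,0.315). I'll push the right end along the bar first, then push from the front.

Emit:
{"fn": "servo_tool", "kwargs": {"targets": [{"gripper": 0.2, "x": -1, "y": 0, "z": 0, "turn": 0.0456}, {"gripper": 0.2, "x": -1, "y": 0, "z": 0, "turn": 0.0456}, {"gripper": 0.2, "x": -1, "y": 0, "z": 0, "turn": 0.0456}, {"gripper": 0.2, "x": -1, "y": 0, "z": 0, "turn": 0.0456}, {"gripper": 0.2, "x": -1, "y": 0, "z": 0, "turn": 0.0456}]}}

```text
clock: 0.6
tcp_pos: [0.3032, 0.5197, 0.2309]
ee_rot: [-3.141, 0.0, 2.089]
ft_force: [0.3, 0.4, 0.1]
opening: 0.598
finger_force: 0.0
```

Emit:
{"fn": "servo_tool", "kwargs": {"targets": [{"gripper": 0.2, "x": -1, "y": 0, "z": 0, "turn": 0.0456}, {"gripper": 0.2, "x": -1, "y": 0, "z": 0, "turn": 0.0456}, {"gripper": 0.2, "x": -1, "y": 0, "z": 0, "turn": 0.0456}, {"gripper": 0.2, "x": -1, "y": 0.5, "z": 0, "turn": 0}, {"gripper": 0.2, "x": -1, "y": 0.5, "z": 0, "turn": 0}]}}

```text
clock: 1.1
tcp_pos: [0.3598, 0.403, 0.2311]
ee_rot: [-3.141, 0.0, 1.666]
ft_force: [0.5, 1.0, 0.2]
opening: 0.597
finger_force: 0.0
```

Emit:
{"fn": "servo_tool", "kwargs": {"targets": [{"gripper": 0.2, "x": -1, "y": 0.1, "z": 0, "turn": 0}, {"gripper": 0.2, "x": -1, "y": 0.1, "z": 0, "turn": 0}, {"gripper": 0.2, "x": -1, "y": 0.1, "z": 0, "turn": 0}, {"gripper": 0.2, "x": -1, "y": 0, "z": 0, "turn": 0}, {"gripper": 0.2, "x": -1, "y": 0, "z": 0, "turn": 0}]}}

```text
clock: 1.6
tcp_pos: [0.3789, 0.2791, 0.2311]
ee_rot: [-3.141, 0.0, 1.666]
ft_force: [1.2, 0.3, 0.9]
opening: 0.599
finger_force: 0.0
```

Emit:
{"fn": "servo_tool", "kwargs": {"targets": [{"gripper": 0.2, "x": -1, "y": 0, "z": 0, "turn": 0}, {"gripper": 0.2, "x": -1, "y": 0, "z": 0, "turn": 0}, {"gripper": 0.2, "x": -1, "y": 0, "z": 0, "turn": 0}, {"gripper": 0.2, "x": -1, "y": 0, "z": 0, "turn": 0}, {"gripper": 0.2, "x": -1, "y": 0, "z": 0, "turn": 0}]}}

```text
clock: 2.1
tcp_pos: [0.3907, 0.1548, 0.2312]
ee_rot: [-3.141, 0.0, 1.666]
ft_force: [-0.4, -0.0, -0.9]
opening: 0.601
finger_force: 0.0
```

Emit:
{"fn": "servo_tool", "kwargs": {"targets": [{"gripper": 0.2, "x": -1, "y": 0, "z": 0, "turn": 0}, {"gripper": 0.2, "x": -1, "y": 0, "z": 0.5, "turn": 0}, {"gripper": 0.2, "x": -1, "y": 0, "z": 0.5, "turn": 0}, {"gripper": 0.2, "x": -0.6, "y": 0, "z": 1, "turn": 0}, {"gripper": 0.2, "x": 0, "y": 0, "z": 1, "turn": 0}]}}

```text
clock: 2.6
tcp_pos: [0.3995, 0.0644, 0.1558]
ee_rot: [3.141, 0.0, 1.663]
ft_force: [0.4, 1.6, -0.1]
opening: 0.6
finger_force: 0.0
```

Emit:
{"fn": "servo_tool", "kwargs": {"targets": [{"gripper": 0.2, "x": 0, "y": 0, "z": 1, "turn": 0}, {"gripper": 0.2, "x": 0, "y": 0, "z": 1, "turn": 0}, {"gripper": 0.2, "x": 0, "y": 0, "z": 1, "turn": 0}, {"gripper": 0.2, "x": 0, "y": 0, "z": 1, "turn": 0}, {"gripper": 0.2, "x": 0, "y": 0, "z": 1, "turn": 0}]}}

```text
clock: 3.1
tcp_pos: [0.3993, 0.0662, 0.0302]
ee_rot: [-3.141, 0.0, 1.666]
ft_force: [1.0, -0.3, -0.7]
opening: 0.6
finger_force: 0.0
```

Emit:
{"fn": "servo_tool", "kwargs": {"targets": [{"gripper": 0.2, "x": 0, "y": 0, "z": 0.5, "turn": 0}, {"gripper": 0.2, "x": 0.3, "y": 0, "z": 0, "turn": 0}, {"gripper": 0.2, "x": 0.3, "y": 0, "z": 0, "turn": 0}, {"gripper": 0.2, "x": 0.2, "y": 0, "z": 0, "turn": 0}, {"gripper": 0.2, "x": 0.2, "y": 0, "z": 0, "turn": 0}]}}

```text
clock: 3.6
tcp_pos: [0.3973, 0.092, 0.0195]
ee_rot: [3.14, -0.0, 1.667]
ft_force: [-0.8, -0.9, -0.3]
opening: 0.599
finger_force: 0.5
```

Emit:
{"fn": "servo_tool", "kwargs": {"targets": [{"gripper": 0.2, "x": 0.3, "y": 0, "z": 0, "turn": 0}, {"gripper": 0.2, "x": 0.3, "y": 0, "z": 0, "turn": 0}, {"gripper": 0.2, "x": 0.3, "y": 0, "z": 0, "turn": 0}, {"gripper": 0.2, "x": 0.3, "y": 0, "z": 0, "turn": 0}, {"gripper": 0.2, "x": 0.3, "y": 0, "z": 0, "turn": 0}]}}

```text
clock: 4.1
tcp_pos: [0.3934, 0.129, 0.0188]
ee_rot: [3.142, 0.0, 1.666]
ft_force: [-0.1, -3.9, 3.9]
opening: 0.603
finger_force: 1.8
```

```bash
python3 - <<'E'
from h import *
c=env.camera("top");im=c["color"];big=cv2.resize(im[190:340,190:380],None,fx=3.5,fy=3.5,interpolation=cv2.INTER_CUBIC);cv2.imwrite("pics/crop1.png",big[:,:,::-1])
E
```

```text
(no output)
```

View pics/crop1.png

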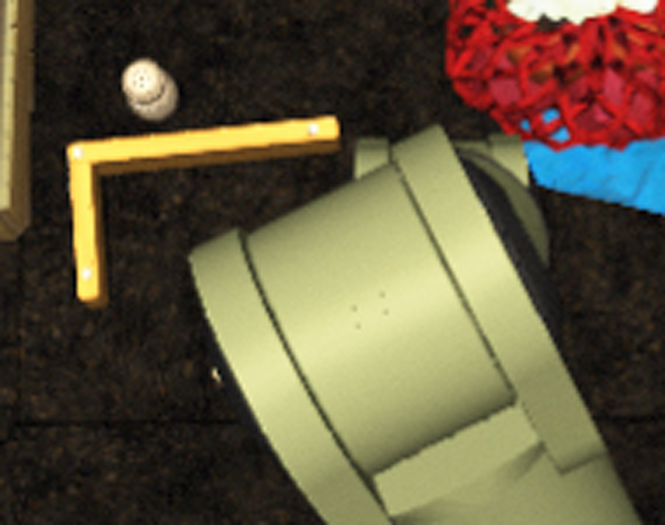

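The arm hides the tub in the top view; the rail has not moved. From here I'll check with the side camera.

Emit:
{"fn": "servo_tool", "kwargs": {"targets": [{"gripper": 0.2, "x": 0.3, "y": 0, "z": 0, "turn": 0}, {"gripper": 0.2, "x": 0.3, "y": 0, "z": 0, "turn": 0}, {"gripper": 0.2, "x": 0.3, "y": 0, "z": 0, "turn": 0}, {"gripper": 0.2, "x": 0.3, "y": 0, "z": 0, "turn": 0}, {"gripper": 0.2, "x": 0.3, "y": 0, "z": 0, "turn": 0}]}}

```text
clock: 4.65
tcp_pos: [0.3898, 0.1664, 0.0188]
ee_rot: [-3.142, -0.0, 1.666]
ft_force: [0.2, -1.6, -0.3]
opening: 0.599
finger_force: 0.8
```

```bash
python3 - <<'E'
from h import *
c=env.camera("side");im=c["color"];big=cv2.resize(im[130:330,200:400],None,fx=3,fy=3,interpolation=cv2.INTER_CUBIC);cv2.imwrite("pics/side1.png",big[:,:,::-1])
import pickle;pickle.dump(c,open("s1.pkl","wb"))
m=((im.astype(int).min(2)>170)).astype(np.uint8);m[:205]=0;m[300:]=0;m[:,:240]=0;m[:,335:]=0
n,l,st,ce=cv2.connectedComponentsWithStats(m);i=1+st[1:,4].argmax();print(st[i])
cn=max(cv2.findContours((l==i).astype(np.uint8),0,1)[0],key=len)[:,0]
P=np.array([onz(c,p,.046)[:2] for p in cn]);print(cv2.minAreaRect((P*1000).astype(np.float32)))
E
```

```text
[257 205  22  21 235]
((336.24859619140625, 273.8377990722656), (89.4334716796875, 55.95092010498047), 78.46874237060547)
```

View pics/side1.png

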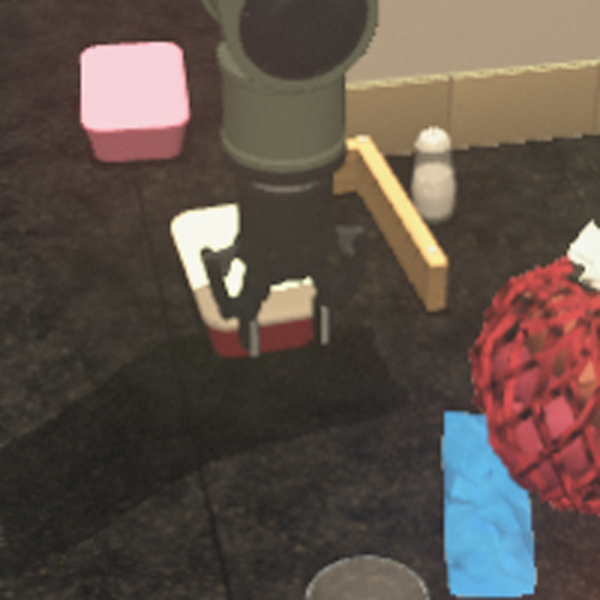

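The side view shows both fingers square on the tub's right end, with the tub following straight. The end is about 44 mm from home, so I'll push 36 mm more.

Emit:
{"fn": "servo_tool", "kwargs": {"targets": [{"gripper": 0.2, "x": 0.3, "y": 0, "z": 0, "turn": 0}, {"gripper": 0.2, "x": 0.3, "y": 0, "z": 0, "turn": 0}, {"gripper": 0.2, "x": 0.3, "y": 0, "z": 0, "turn": 0}, {"gripper": 0.2, "x": 0.3, "y": 0, "z": 0, "turn": 0}, {"gripper": 0.2, "x": 0.2, "y": 0, "z": 0, "turn": 0}]}}

```text
clock: 5.2
tcp_pos: [0.3865, 0.2014, 0.0188]
ee_rot: [3.142, -0.0, 1.666]
ft_force: [-0.4, -1.1, -1.1]
opening: 0.598
finger_force: 0.8
```

Emit:
{"fn": "servo_tool", "kwargs": {"targets": [{"gripper": 0.2, "x": 0, "y": 0, "z": 0, "turn": 0}, {"gripper": 0.2, "x": -0.5, "y": 0, "z": 0, "turn": 0}, {"gripper": 0.2, "x": -1, "y": 0, "z": 0, "turn": 0}, {"gripper": 0.6, "x": 0, "y": 0, "z": -1, "turn": 0}, {"gripper": 1, "x": 0, "y": 0, "z": -1, "turn": 0}]}}

```text
clock: 5.7
tcp_pos: [0.39, 0.1619, 0.0692]
ee_rot: [-3.14, 0.001, 1.663]
ft_force: [0.6, 0.6, -0.8]
opening: 0.917
finger_force: 0.0
```

Emit:
{"fn": "servo_tool", "kwargs": {"targets": [{"gripper": 1, "x": 0, "y": 0, "z": -1, "turn": -0.0455}, {"gripper": 1, "x": 0, "y": 0, "z": -1, "turn": -0.0455}, {"gripper": 1, "x": 0, "y": 0, "z": -1, "turn": -0.0455}, {"gripper": 1, "x": 0, "y": 0, "z": -1, "turn": -0.0455}, {"gripper": 1, "x": 0, "y": 0, "z": 0, "turn": -0.0455}]}}

```text
clock: 6.2
tcp_pos: [0.3913, 0.1637, 0.1714]
ee_rot: [3.137, 0.001, 2.386]
ft_force: [-0.1, 0.2, -0.7]
opening: 1.0
finger_force: 0.0
```

Emit:
{"fn": "servo_tool", "kwargs": {"targets": [{"gripper": 1, "x": 0, "y": 0, "z": 0, "turn": -0.0455}, {"gripper": 1, "x": 0, "y": 0, "z": 0, "turn": -0.0455}, {"gripper": 1, "x": 0, "y": 0, "z": 0, "turn": -0.0455}, {"gripper": 1, "x": 0, "y": 0, "z": 0, "turn": -0.0455}, {"gripper": 1, "x": 0, "y": 0, "z": 0, "turn": -0.0455}]}}

```text
clock: 6.7
tcp_pos: [0.3901, 0.163, 0.1688]
ee_rot: [3.142, 0.0, 3.101]
ft_force: [-0.5, 0.1, 0.2]
opening: 1.005
finger_force: 0.0
```

```bash
python3 - <<'E'
from h import *
s=env.get_state();print(s["clock"],s["tcp_pos"],s["ee_rot"],s["joint_pos"].round(2))
import pickle
d={n:env.camera(n) for n in("top","side")};pickle.dump(d,open("d2.pkl","wb"))
a=cv2.resize(d["top"]["color"][190:340,190:350],(426,400));b=cv2.resize(d["side"]["color"][150:300,230:370],(373,400))
cv2.imwrite("pics/two.png",np.hstack([a,b])[:,:,::-1])
E
```

```text
6.7 [0.39011474 0.16302712 0.16884881] [3.14157434e+00 5.22602139e-05 3.10064269e+00] [-0.61  0.3   0.08  2.17 -0.04  0.67  1.04]
```

View pics/two.png

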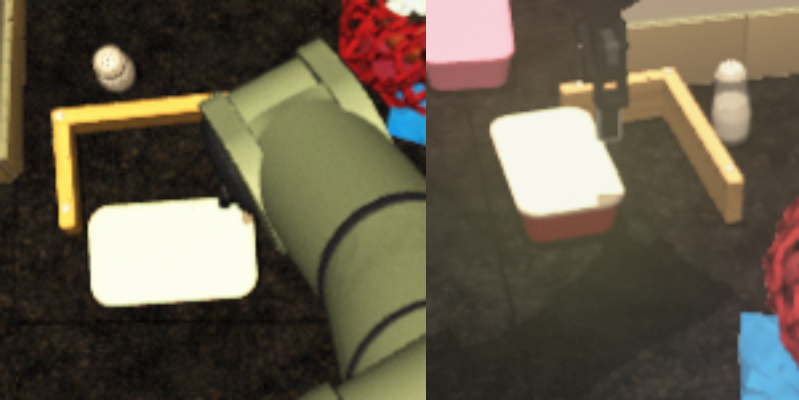

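The left panel shows the tub short of the side bar and perhaps a few degrees off the rail. The right panel shows the same gap from the side bar. I'll measure the angle.

```bash
cat >> meas.py <<'E'
TH=.095; CO=np.array([.501,.407])
def rail(p):
    d=np.asarray(p)[...,:2]-CO; return np.stack([d@[np.cos(TH),np.sin(TH)],d@[-np.sin(TH),np.cos(TH)]],-1)
def cnt2(c,box):
    x0,x1,y0,y1=box; im=c["color"].astype(int);m=(im.min(2)>170).astype(np.uint8);k=np.zeros_like(m);k[y0:y1,x0:x1]=1;m*=k
    n,l,st,ce=cv2.connectedComponentsWithStats(m);i=1+st[1:,4].argmax();print(st[i])
    cn=max(cv2.findContours((l==i).astype(np.uint8),0,1)[0],key=len)[:,0]
    return rail([onz(c,p,.046) for p in cn])*1000
def edges(P):
    lo,hi=P.min(0),P.max(0);print("ext",lo.round(1),hi.round(1))
    for nm,ax,v in(("front",0,lo[0]),("back",0,hi[0]),("right",1,lo[1]),("left",1,hi[1])):
        o=1-ax; q=P[(abs(P[:,ax]-v)<9)&(P[:,o]>lo[o]+25)&(P[:,o]<hi[o]-25)]
        if len(q)>5:
            f=np.polyfit(q[:,o],q[:,ax],1);print(nm,"at mid",np.polyval(f,(lo[o]+hi[o])/2).round(1),"slope",f[0].round(3),len(q))
E
python3 - <<'E'
from meas import *
import pickle
d=pickle.load(open("d2.pkl","rb"));edges(cnt2(d["top"],(215,300,255,312)))
d0=pickle.load(open("d0.pkl","rb"));edges(cnt2(d0["top"],(255,345,255,310)))
E
```

```text
[ 223  265   63   39 2166]
ext [-196.8 -181.3] [-90.5  -8.6]
front at mid -193.5 slope 0.039 44
back at mid -93.2 slope 0.032 42
right at mid -179.2 slope 0.019 19
left at mid -10.6 slope -0.065 20
[ 267  260   64   42 2225]
ext [-197.7 -303.6] [ -94.6 -132.1]
front at mid -196.3 slope 0.002 44
back at mid -96.1 slope 0.004 44
right at mid -302.3 slope 0.006 19
left at mid -133.6 slope -0.003 18
```

Emit:
{"fn": "servo_tool", "kwargs": {"targets": [{"gripper": 1, "x": 0, "y": 1, "z": 0, "turn": -0.0433}, {"gripper": 1, "x": 0.3, "y": 1, "z": 0, "turn": 0}, {"gripper": 1, "x": 0.5, "y": 1, "z": 0, "turn": 0}, {"gripper": 1, "x": 0.7, "y": 1, "z": 0, "turn": 0}, {"gripper": 1, "x": 0.7, "y": 1, "z": 0, "turn": 0}]}}

```text
clock: 7.3
tcp_pos: [0.3269, 0.2836, 0.1688]
ee_rot: [-3.142, 0.0, -3.058]
ft_force: [0.4, -0.1, -0.8]
opening: 1.006
finger_force: 0.0
```

Emit:
{"fn": "servo_tool", "kwargs": {"targets": [{"gripper": 1, "x": 0.7, "y": 0.45, "z": 0, "turn": 0}, {"gripper": 1, "x": 0.6, "y": 0, "z": 0, "turn": 0}, {"gripper": 1, "x": 0, "y": 0, "z": 0, "turn": 0}, {"gripper": 1, "x": 0, "y": 0, "z": 1, "turn": 0}, {"gripper": 1, "x": 0, "y": 0, "z": 1, "turn": 0}]}}

```text
clock: 7.8
tcp_pos: [0.2953, 0.2909, 0.1187]
ee_rot: [3.14, 0.002, -3.055]
ft_force: [0.6, -0.0, -1.0]
opening: 1.0
finger_force: 0.0
```

Emit:
{"fn": "servo_tool", "kwargs": {"targets": [{"gripper": 1, "x": 0.25, "y": 0, "z": 0.3, "turn": -0.004}, {"gripper": 1, "x": 0, "y": 0, "z": 1, "turn": 0}, {"gripper": 1, "x": 0, "y": 0, "z": 1, "turn": 0}, {"gripper": 1, "x": 0, "y": 0, "z": 1, "turn": 0}, {"gripper": 1, "x": 0, "y": 0, "z": 1, "turn": 0}]}}

```text
clock: 8.3
tcp_pos: [0.2884, 0.2904, 0.011]
ee_rot: [3.141, 0.001, -3.041]
ft_force: [0.1, 1.0, -0.1]
opening: 1.002
finger_force: 0.0
```

```bash
python3 - <<'E'
from meas import *
s=env.get_state();print(s["clock"],s["tcp_pos"],s["ee_rot"],s["ft_force"],rail(s["tcp_pos"]))
c=env.camera("side");b=cv2.resize(c["color"][150:300,220:370],(600,600));cv2.imwrite("pics/s3.png",b[:,:,::-1])
E
```

```text
8.3 [0.28841188 0.29036419 0.01096651] [ 3.14143285e+00  6.26303845e-04 -3.04097078e+00] [ 0.13789743  1.04232727 -0.13623167] [-0.22269328 -0.09594438]
```

View pics/s3.png

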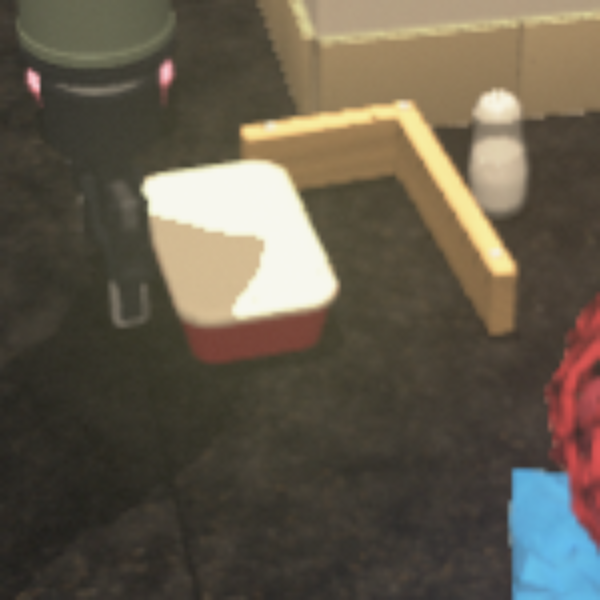

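The gripper stands in front of the tub's long side with both fingers clear. Next I push towards the back bar, which is about 105 mm away.

Emit:
{"fn": "servo_tool", "kwargs": {"targets": [{"gripper": 1, "x": -0.3, "y": 0, "z": 0, "turn": 0}, {"gripper": 1, "x": -0.3, "y": 0, "z": 0, "turn": 0}, {"gripper": 1, "x": -0.3, "y": 0, "z": 0, "turn": 0}, {"gripper": 1, "x": -0.3, "y": 0, "z": 0, "turn": 0}, {"gripper": 1, "x": -0.3, "y": 0, "z": 0, "turn": 0}]}}

```text
clock: 8.85
tcp_pos: [0.3261, 0.2946, 0.012]
ee_rot: [3.141, 0.0, -3.04]
ft_force: [-4.0, -1.3, 2.9]
opening: 0.998
finger_force: 1.8
```

Emit:
{"fn": "servo_tool", "kwargs": {"targets": [{"gripper": 1, "x": -0.3, "y": 0, "z": 0, "turn": 0}, {"gripper": 1, "x": -0.3, "y": 0, "z": 0, "turn": 0}, {"gripper": 1, "x": -0.3, "y": 0, "z": 0, "turn": 0}, {"gripper": 1, "x": -0.3, "y": 0, "z": 0, "turn": 0}, {"gripper": 1, "x": -0.3, "y": 0, "z": 0, "turn": 0}]}}

```text
clock: 9.35
tcp_pos: [0.3631, 0.2984, 0.0113]
ee_rot: [-3.142, -0.0, -3.039]
ft_force: [-3.4, -0.2, 3.6]
opening: 1.002
finger_force: 1.8
```

Emit:
{"fn": "servo_tool", "kwargs": {"targets": [{"gripper": 1, "x": -0.2, "y": 0, "z": 0, "turn": 0}, {"gripper": 1, "x": -0.2, "y": 0, "z": 0, "turn": 0}, {"gripper": 1, "x": -0.2, "y": 0, "z": 0, "turn": 0}, {"gripper": 1, "x": -0.2, "y": 0, "z": 0, "turn": 0}]}}

```text
clock: 9.75
tcp_pos: [0.3828, 0.3004, 0.0113]
ee_rot: [-3.142, -0.0, -3.039]
ft_force: [-3.3, -0.8, 2.1]
opening: 1.001
finger_force: 1.5
```

Emit:
{"fn": "servo_tool", "kwargs": {"targets": [{"gripper": 1, "x": -0.12, "y": 0, "z": 0, "turn": 0}, {"gripper": 1, "x": -0.12, "y": 0, "z": 0, "turn": 0}, {"gripper": 1, "x": -0.1, "y": 0, "z": 0, "turn": 0}]}}

```text
clock: 10.05
tcp_pos: [0.3911, 0.3012, 0.0113]
ee_rot: [-3.142, -0.0, -3.039]
ft_force: [-2.6, 0.6, 2.1]
opening: 0.999
finger_force: 1.4
```

Emit:
{"fn": "servo_tool", "kwargs": {"targets": [{"gripper": 1, "x": -0.06, "y": 0, "z": 0, "turn": 0}, {"gripper": 1, "x": -0.06, "y": 0, "z": 0, "turn": 0}]}}

```text
clock: 10.25
tcp_pos: [0.394, 0.3016, 0.0113]
ee_rot: [3.142, -0.0, -3.039]
ft_force: [-2.9, -0.5, 1.8]
opening: 1.002
finger_force: 1.4
```

Emit:
{"fn": "servo_tool", "kwargs": {"targets": [{"gripper": 1, "x": -0.06, "y": 0, "z": 0, "turn": 0}, {"gripper": 1, "x": 0, "y": 0, "z": 0, "turn": 0}]}}

```text
clock: 10.45
tcp_pos: [0.3956, 0.3017, 0.0113]
ee_rot: [3.142, 0.0, -3.04]
ft_force: [-0.7, -0.3, 0.3]
opening: 0.998
finger_force: 0.6
```

Emit:
{"fn": "servo_tool", "kwargs": {"targets": [{"gripper": 1, "x": -0.06, "y": 0, "z": 0, "turn": 0}, {"gripper": 1, "x": 0, "y": 0, "z": 0, "turn": 0}]}}

```text
clock: 10.65
tcp_pos: [0.3961, 0.3018, 0.0112]
ee_rot: [-3.141, -0.001, -3.039]
ft_force: [-8.3, -0.1, 4.7]
opening: 0.998
finger_force: 3.9
```

```bash
python3 - <<'E'
from meas import *
s=env.get_state();print(s["tcp_pos"],s["ft_force"],rail(s["tcp_pos"]))
c=env.camera("top");edges(cnt2(c,(215,300,225,300)))
cv2.imwrite("pics/t4.png",cv2.resize(c["color"][200:320,190:320],(650,600))[:,:,::-1])
E
```

```text
[0.3960523  0.30177961 0.01118804] [-8.30198979 -0.08793739  4.6915606 ] [-0.11445538 -0.0947909 ]
[274 233   5   4   8]
ext [ -15.1 -173.8] [  -5.3 -163.2]
```

View pics/t4.png

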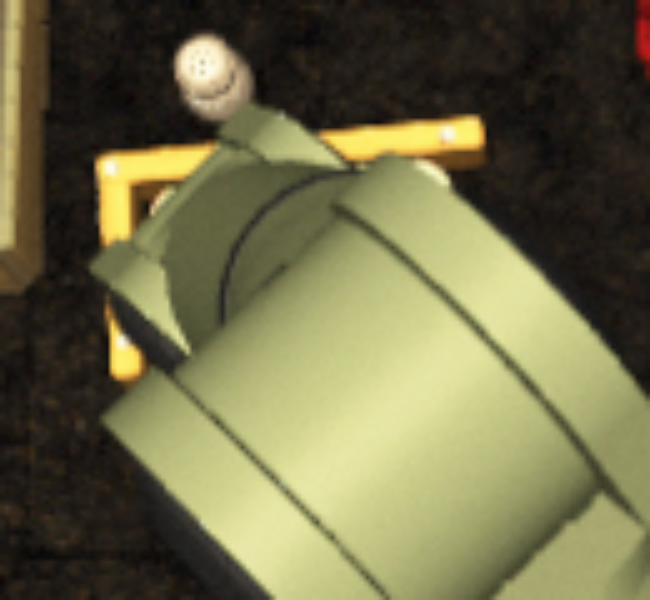

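The tub is pressed on the back bar: 8 N contact, and the lid shows just inside the rail. I'll press once more, then retreat and go to the right end.

Emit:
{"fn": "servo_tool", "kwargs": {"targets": [{"gripper": 1, "x": -0.08, "y": 0, "z": 0, "turn": 0}, {"gripper": 1, "x": 0, "y": 0, "z": 0, "turn": 0}]}}

```text
clock: 10.9
tcp_pos: [0.3963, 0.3018, 0.0111]
ee_rot: [-3.14, -0.004, -3.038]
ft_force: [-18.9, -0.0, 12.2]
opening: 0.996
finger_force: 9.5
```

Emit:
{"fn": "servo_tool", "kwargs": {"targets": [{"gripper": 1, "x": 0.4, "y": 0, "z": 0, "turn": 0}, {"gripper": 1, "x": 1, "y": 0, "z": 0, "turn": 0}, {"gripper": 1, "x": 0, "y": 0, "z": -1, "turn": 0}, {"gripper": 1, "x": 0, "y": 0, "z": -1, "turn": 0}, {"gripper": 1, "x": 0, "y": 0, "z": -1, "turn": 0}]}}

```text
clock: 11.4
tcp_pos: [0.364, 0.2984, 0.0872]
ee_rot: [3.142, 0.0, -3.039]
ft_force: [0.0, -0.0, -0.3]
opening: 0.999
finger_force: 0.0
```

Emit:
{"fn": "servo_tool", "kwargs": {"targets": [{"gripper": 1, "x": 0, "y": 0, "z": -1, "turn": 0.0455}, {"gripper": 1, "x": 0, "y": 0, "z": -1, "turn": 0.0455}, {"gripper": 0.5, "x": 0, "y": 0, "z": -1, "turn": 0.0455}, {"gripper": 0.2, "x": 0, "y": 0, "z": 0, "turn": 0.0455}, {"gripper": 0.2, "x": 0, "y": 0, "z": 0, "turn": 0.0455}]}}

```text
clock: 11.9
tcp_pos: [0.3645, 0.2988, 0.1622]
ee_rot: [3.139, 0.0, 2.523]
ft_force: [-0.6, -0.6, 0.0]
opening: 0.597
finger_force: 0.0
```

Emit:
{"fn": "servo_tool", "kwargs": {"targets": [{"gripper": 0.2, "x": 0, "y": 0, "z": 0, "turn": 0.0455}, {"gripper": 0.2, "x": 0, "y": 0, "z": 0, "turn": 0.0455}, {"gripper": 0.2, "x": 0, "y": 0, "z": 0, "turn": 0.0455}, {"gripper": 0.2, "x": 0, "y": 0, "z": 0, "turn": 0.0455}, {"gripper": 0.2, "x": 0, "y": 0, "z": 0, "turn": 0.0455}]}}

```text
clock: 12.4
tcp_pos: [0.3642, 0.2985, 0.1614]
ee_rot: [3.141, -0.0, 1.808]
ft_force: [-0.2, 0.1, 0.5]
opening: 0.596
finger_force: 0.0
```

Emit:
{"fn": "servo_tool", "kwargs": {"targets": [{"gripper": 0.2, "x": 0, "y": 0, "z": 0, "turn": 0.045}, {"gripper": 0.2, "x": -1, "y": 0, "z": 0, "turn": 0}, {"gripper": 0.2, "x": -1, "y": 0, "z": 0, "turn": 0}, {"gripper": 0.2, "x": -1, "y": 0.5, "z": 0, "turn": 0}, {"gripper": 0.2, "x": -1, "y": 0.5, "z": 0, "turn": 0}]}}

```text
clock: 12.9
tcp_pos: [0.3995, 0.2008, 0.1615]
ee_rot: [3.141, -0.0, 1.674]
ft_force: [0.5, 1.1, -0.7]
opening: 0.599
finger_force: 0.0
```

```bash
python3 - <<'E'
from meas import *
s=env.get_state();print(s["clock"],s["tcp_pos"],s["ee_rot"],rail(s["tcp_pos"]))
c=env.camera("top");edges(cnt2(c,(215,300,225,300)))
cv2.imwrite("pics/t5.png",cv2.resize(c["color"][200:320,190:320],(650,600))[:,:,::-1])
E
```

```text
12.9 [0.39951048 0.20075554 0.16147733] [ 3.14069726e+00 -3.28114622e-04  1.67350209e+00] [-0.12059566 -0.19568748]
[ 220  235   45   38 1212]
ext [-105.  -126.4] [-1.7 -6.8]
front at mid -103.8 slope 0.004 25
back at mid -3.6 slope 0.013 22
left at mid -8.0 slope 0.006 18
```

View pics/t5.png

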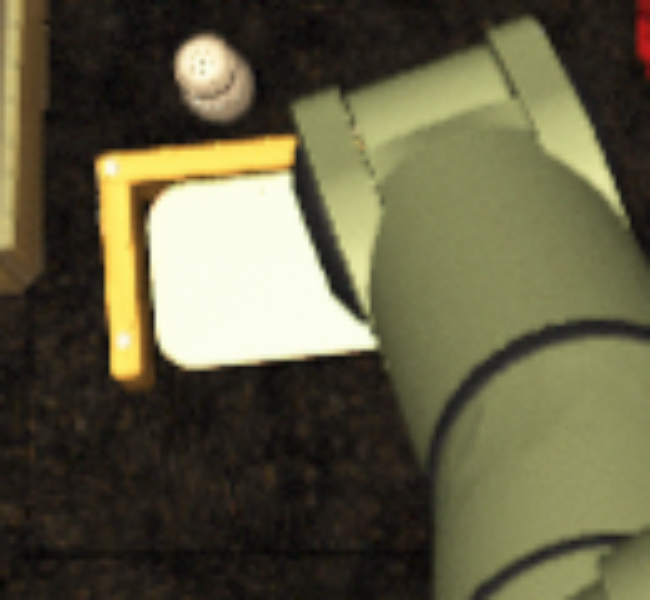

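The lid lies along the back bar, with about 7 mm left to the side bar at crop (150,250). Now the end push.

Emit:
{"fn": "servo_tool", "kwargs": {"targets": [{"gripper": 0.2, "x": -0.5, "y": 0.6, "z": 0, "turn": 0.002}, {"gripper": 0.2, "x": 0, "y": 0.9, "z": 0, "turn": 0}, {"gripper": 0.2, "x": 0, "y": 0.9, "z": 0, "turn": 0}, {"gripper": 0.2, "x": 0, "y": 0, "z": 0.5, "turn": 0}, {"gripper": 0.2, "x": 0, "y": 0, "z": 0.5, "turn": 0}]}}

```text
clock: 13.45
tcp_pos: [0.46, 0.1949, 0.1355]
ee_rot: [3.141, 0.0, 1.666]
ft_force: [-0.3, -1.0, -0.3]
opening: 0.603
finger_force: 0.0
```

Emit:
{"fn": "servo_tool", "kwargs": {"targets": [{"gripper": 0.2, "x": 0, "y": 0, "z": 1, "turn": 0}, {"gripper": 0.2, "x": 0, "y": 0, "z": 1, "turn": 0}, {"gripper": 0.2, "x": 0, "y": 0, "z": 1, "turn": 0}, {"gripper": 0.2, "x": 0, "y": 0, "z": 0.8, "turn": 0}, {"gripper": 0.2, "x": 0, "y": 0, "z": 0.85, "turn": 0}]}}

```text
clock: 13.95
tcp_pos: [0.4589, 0.1948, 0.0186]
ee_rot: [-3.141, 0.001, 1.667]
ft_force: [1.0, 0.5, 0.4]
opening: 0.603
finger_force: 0.0
```

Emit:
{"fn": "servo_tool", "kwargs": {"targets": [{"gripper": 0.2, "x": 0.2, "y": 0, "z": 0, "turn": 0}, {"gripper": 0.2, "x": 0.2, "y": 0, "z": 0, "turn": 0}, {"gripper": 0.2, "x": 0.15, "y": 0, "z": 0, "turn": 0}, {"gripper": 0.2, "x": 0, "y": 0, "z": 0, "turn": 0}]}}

```text
clock: 14.35
tcp_pos: [0.4589, 0.2098, 0.0209]
ee_rot: [3.14, -0.001, 1.668]
ft_force: [-0.3, 0.3, -0.2]
opening: 0.6
finger_force: 0.0
```

Emit:
{"fn": "servo_tool", "kwargs": {"targets": [{"gripper": 0.2, "x": 0.12, "y": 0, "z": 0, "turn": 0}, {"gripper": 0.2, "x": 0.12, "y": 0, "z": 0, "turn": 0}]}}

```text
clock: 14.55
tcp_pos: [0.4585, 0.2145, 0.0205]
ee_rot: [3.141, 0.0, 1.666]
ft_force: [0.7, -3.4, 3.6]
opening: 0.602
finger_force: 1.8
```

Emit:
{"fn": "servo_tool", "kwargs": {"targets": [{"gripper": 0.2, "x": 0.06, "y": 0, "z": 0, "turn": 0}, {"gripper": 0.2, "x": 0.06, "y": 0, "z": 0, "turn": 0}]}}

```text
clock: 14.75
tcp_pos: [0.4581, 0.2175, 0.0202]
ee_rot: [3.141, 0.0, 1.666]
ft_force: [0.8, -3.9, 2.4]
opening: 0.605
finger_force: 1.7
```

Emit:
{"fn": "servo_tool", "kwargs": {"targets": [{"gripper": 0.2, "x": 0.06, "y": 0, "z": 0, "turn": 0}, {"gripper": 0.2, "x": 0, "y": 0, "z": 0, "turn": 0}]}}

```text
clock: 14.95
tcp_pos: [0.458, 0.2184, 0.0201]
ee_rot: [3.142, 0.001, 1.666]
ft_force: [1.1, -7.4, 5.0]
opening: 0.602
finger_force: 3.2
```

Emit:
{"fn": "servo_tool", "kwargs": {"targets": [{"gripper": 0.2, "x": 0.06, "y": 0, "z": 0, "turn": 0}, {"gripper": 0.2, "x": 0, "y": 0, "z": 0, "turn": 0}]}}

```text
clock: 15.15
tcp_pos: [0.4578, 0.2188, 0.0201]
ee_rot: [-3.141, 0.002, 1.665]
ft_force: [1.1, -12.2, 7.6]
opening: 0.596
finger_force: 6.7
```

The tub is seated against the side bar at 12 N. I'll retreat and check.

Emit:
{"fn": "servo_tool", "kwargs": {"targets": [{"gripper": 0.2, "x": -0.3, "y": 0, "z": 0, "turn": 0}, {"gripper": 0.2, "x": -0.8, "y": 0, "z": 0, "turn": 0}, {"gripper": 0.2, "x": 0, "y": 0, "z": -1, "turn": 0}, {"gripper": 0.2, "x": 0, "y": 0, "z": -1, "turn": 0}, {"gripper": 0.2, "x": 0, "y": 0, "z": -1, "turn": 0}]}}

```text
clock: 15.65
tcp_pos: [0.46, 0.193, 0.0958]
ee_rot: [-3.141, -0.0, 1.667]
ft_force: [-0.8, 1.0, 0.5]
opening: 0.595
finger_force: 0.0
```

Emit:
{"fn": "servo_tool", "kwargs": {"targets": [{"gripper": 0.2, "x": 0, "y": 0, "z": -1, "turn": 0}, {"gripper": 0.2, "x": 0, "y": 0, "z": -1, "turn": 0}, {"gripper": 0.2, "x": -0.8, "y": -0.6, "z": -1, "turn": 0}, {"gripper": 0.2, "x": -1, "y": -0.6, "z": 0, "turn": 0}, {"gripper": 0.2, "x": -1, "y": -0.6, "z": 0, "turn": 0}]}}

```text
clock: 16.15
tcp_pos: [0.4218, 0.1189, 0.1706]
ee_rot: [3.141, -0.001, 1.668]
ft_force: [-0.6, -0.5, -0.9]
opening: 0.6
finger_force: 0.0
```

Emit:
{"fn": "servo_tool", "kwargs": {"targets": [{"gripper": 0.2, "x": -1, "y": 0, "z": 0, "turn": 0}, {"gripper": 0.2, "x": -1, "y": 0, "z": 0, "turn": 0}, {"gripper": 0.2, "x": -1, "y": 0, "z": 0, "turn": 0}, {"gripper": 0.2, "x": -1, "y": 0, "z": 0, "turn": 0}, {"gripper": 0.2, "x": 0, "y": 0, "z": 0, "turn": 0}]}}

```text
clock: 16.65
tcp_pos: [0.4318, 0.0171, 0.1702]
ee_rot: [3.141, 0.0, 1.663]
ft_force: [0.2, 1.3, -0.5]
opening: 0.601
finger_force: 0.0
```

```bash
python3 - <<'E'
from meas import *
s=env.get_state();print(s["clock"],s["tcp_pos"],s["ft_force"])
c=env.camera("top");edges(cnt2(c,(215,300,225,300)))
d=env.camera("side")
a=cv2.resize(c["color"][200:300,190:300],(440,400),interpolation=2);b=cv2.resize(d["color"][160:260,270:360],(360,400),interpolation=2)
cv2.imwrite("pics/t6.png",np.hstack([a,b])[:,:,::-1])
E
```

```text
16.65 [0.43175817 0.01710709 0.17017289] [ 0.15021584  1.30927102 -0.5270485 ]
[ 218  233   63   41 2152]
ext [-106.5 -172.6] [-2.3 -0.8]
front at mid -104.6 slope -0.015 43
back at mid -4.2 slope -0.019 43
right at mid -170.7 slope 0.01 19
left at mid -2.1 slope 0.003 19
```

View pics/t6.png

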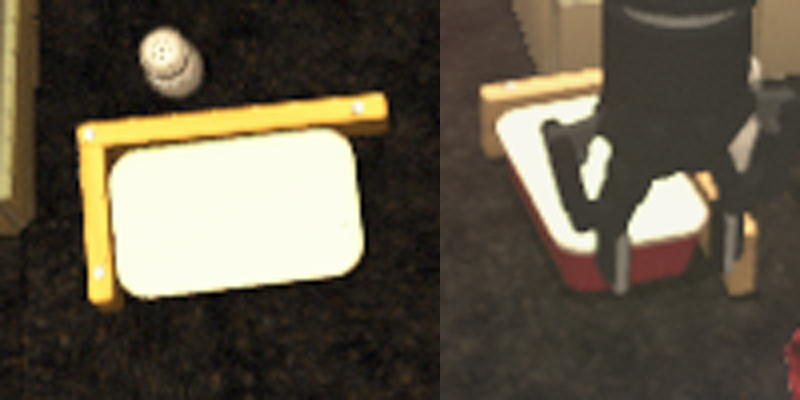

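The lid touches the side bar, but its left back corner has come about 2–3 mm off the back bar (angle about -0.017). I'll press from the front again.

Emit:
{"fn": "servo_tool", "kwargs": {"targets": [{"gripper": 0.2, "x": 1, "y": 0, "z": 0, "turn": 0}, {"gripper": 0.2, "x": 1, "y": 0, "z": 0, "turn": 0}, {"gripper": 0.2, "x": 1, "y": 0, "z": 0, "turn": 0}, {"gripper": 0.2, "x": 1, "y": 0, "z": 0, "turn": 0}, {"gripper": 0.2, "x": 1, "y": 0, "z": 0, "turn": 0}]}}

```text
clock: 17.25
tcp_pos: [0.4192, 0.1463, 0.17]
ee_rot: [-3.141, -0.0, 1.668]
ft_force: [0.5, 0.0, -0.1]
opening: 0.599
finger_force: 0.0
```

Emit:
{"fn": "servo_tool", "kwargs": {"targets": [{"gripper": 0.2, "x": 1, "y": 0, "z": 0, "turn": 0}, {"gripper": 0.2, "x": 1, "y": 0, "z": 0, "turn": 0}, {"gripper": 0.2, "x": 1, "y": -0.7, "z": 0, "turn": 0}, {"gripper": 0.2, "x": 1, "y": -0.7, "z": 0, "turn": 0}, {"gripper": 0.2, "x": 1, "y": -0.3, "z": 0, "turn": 0}]}}

```text
clock: 17.75
tcp_pos: [0.3633, 0.2662, 0.1699]
ee_rot: [-3.141, -0.0, 1.669]
ft_force: [0.5, -0.0, 0.2]
opening: 0.6
finger_force: 0.0
```

Emit:
{"fn": "servo_tool", "kwargs": {"targets": [{"gripper": 0.2, "x": 1, "y": 0, "z": 0, "turn": 0}, {"gripper": 0.2, "x": 0.8, "y": 0, "z": 0, "turn": -0.0455}, {"gripper": 1, "x": 0, "y": 0, "z": 0, "turn": -0.0455}, {"gripper": 1, "x": 0, "y": 0, "z": 0, "turn": -0.0455}, {"gripper": 1, "x": 0, "y": 0, "z": 0, "turn": -0.0455}]}}

```text
clock: 18.25
tcp_pos: [0.3603, 0.3103, 0.1699]
ee_rot: [-3.141, -0.0, 2.246]
ft_force: [0.3, 0.0, 0.5]
opening: 0.999
finger_force: 0.0
```

Emit:
{"fn": "servo_tool", "kwargs": {"targets": [{"gripper": 1, "x": 0, "y": 0, "z": 0, "turn": -0.0455}, {"gripper": 1, "x": 0, "y": 0, "z": 0, "turn": -0.0455}, {"gripper": 1, "x": 0, "y": 0, "z": 0, "turn": -0.0455}, {"gripper": 1, "x": 0, "y": 0, "z": 0, "turn": -0.0455}, {"gripper": 1, "x": 0, "y": 0, "z": 0, "turn": -0.0455}]}}

```text
clock: 18.75
tcp_pos: [0.3604, 0.3102, 0.17]
ee_rot: [3.141, -0.0, 2.961]
ft_force: [0.4, -0.4, -0.5]
opening: 1.003
finger_force: 0.0
```

Emit:
{"fn": "servo_tool", "kwargs": {"targets": [{"gripper": 1, "x": 0, "y": 0, "z": 0, "turn": -0.0455}, {"gripper": 1, "x": 0, "y": 0, "z": 0, "turn": -0.0455}, {"gripper": 1, "x": 0, "y": 0, "z": 0, "turn": 0}]}}

```text
clock: 19.05
tcp_pos: [0.3605, 0.31, 0.17]
ee_rot: [3.141, -0.0, -3.04]
ft_force: [0.2, -0.2, -0.9]
opening: 1.001
finger_force: 0.0
```

```bash
python3 - <<'E'
from meas import *
s=env.get_state();print(s["clock"],s["tcp_pos"],s["ee_rot"],rail(s["tcp_pos"]))
E
```

```text
19.05 [0.36053913 0.31000591 0.16998269] [ 3.14121229e+00 -4.47143772e-04 -3.04010631e+00] [-0.1490281  -0.08323301]
```

Emit:
{"fn": "servo_tool", "kwargs": {"targets": [{"gripper": 1, "x": 0, "y": 0, "z": 1, "turn": 0}, {"gripper": 1, "x": 0, "y": 0, "z": 1, "turn": 0}, {"gripper": 1, "x": 0, "y": 0, "z": 1, "turn": 0}, {"gripper": 1, "x": 0, "y": 0, "z": 1, "turn": 0}, {"gripper": 1, "x": 0, "y": 0, "z": 1, "turn": 0}]}}

```text
clock: 19.55
tcp_pos: [0.3608, 0.3098, 0.0441]
ee_rot: [3.141, 0.0, -3.048]
ft_force: [0.4, -0.7, 0.7]
opening: 0.998
finger_force: 0.0
```

Emit:
{"fn": "servo_tool", "kwargs": {"targets": [{"gripper": 1, "x": 0, "y": 0, "z": 0.9, "turn": 0}, {"gripper": 1, "x": 0, "y": 0, "z": 0.4, "turn": 0}, {"gripper": 1, "x": -0.4, "y": 0, "z": 0, "turn": 0}, {"gripper": 1, "x": -0.4, "y": 0, "z": 0, "turn": 0}, {"gripper": 1, "x": -0.3, "y": 0, "z": 0, "turn": 0}]}}

```text
clock: 20.05
tcp_pos: [0.3904, 0.3124, 0.0136]
ee_rot: [3.141, 0.002, -3.046]
ft_force: [0.1, 0.1, 0.4]
opening: 1.001
finger_force: 0.0
```

Emit:
{"fn": "servo_tool", "kwargs": {"targets": [{"gripper": 1, "x": -0.1, "y": 0, "z": 0, "turn": 0}, {"gripper": 1, "x": -0.06, "y": 0, "z": 0, "turn": 0}]}}

```text
clock: 20.25
tcp_pos: [0.3932, 0.3124, 0.0131]
ee_rot: [3.141, 0.001, -3.045]
ft_force: [-1.4, -1.0, 1.5]
opening: 1.0
finger_force: 0.7
```

Emit:
{"fn": "servo_tool", "kwargs": {"targets": [{"gripper": 1, "x": -0.06, "y": 0, "z": 0, "turn": 0}, {"gripper": 1, "x": 0, "y": 0, "z": 0, "turn": 0}]}}

```text
clock: 20.45
tcp_pos: [0.3939, 0.3125, 0.0127]
ee_rot: [3.141, -0.0, -3.044]
ft_force: [-0.4, 0.5, 1.8]
opening: 1.003
finger_force: 0.5
```

Emit:
{"fn": "servo_tool", "kwargs": {"targets": [{"gripper": 1, "x": -0.06, "y": 0, "z": 0, "turn": 0}, {"gripper": 1, "x": 0, "y": 0, "z": 0, "turn": 0}]}}

```text
clock: 20.65
tcp_pos: [0.3951, 0.3127, 0.0125]
ee_rot: [-3.141, -0.001, -3.044]
ft_force: [-5.1, 0.6, 2.0]
opening: 0.999
finger_force: 2.1
```

Emit:
{"fn": "servo_tool", "kwargs": {"targets": [{"gripper": 1, "x": -0.06, "y": 0, "z": 0, "turn": 0}, {"gripper": 1, "x": 0, "y": 0, "z": 0, "turn": 0}]}}

```text
clock: 20.85
tcp_pos: [0.3953, 0.3127, 0.0124]
ee_rot: [-3.141, -0.003, -3.043]
ft_force: [-13.1, 0.6, 8.8]
opening: 0.998
finger_force: 6.4
```

Emit:
{"fn": "servo_tool", "kwargs": {"targets": [{"gripper": 1, "x": -0.06, "y": 0, "z": 0, "turn": 0}, {"gripper": 1, "x": 0, "y": 0, "z": 0, "turn": 0}]}}

```text
clock: 21.05
tcp_pos: [0.3955, 0.3127, 0.0123]
ee_rot: [-3.14, -0.005, -3.043]
ft_force: [-21.6, 0.8, 13.1]
opening: 0.998
finger_force: 10.6
```

Emit:
{"fn": "servo_tool", "kwargs": {"targets": [{"gripper": 1, "x": 0.4, "y": 0, "z": 0, "turn": 0}, {"gripper": 1, "x": 0.6, "y": 0, "z": 0, "turn": 0}, {"gripper": 1, "x": 0.2, "y": 0, "z": -1, "turn": 0}, {"gripper": 1, "x": 0, "y": 0, "z": -1, "turn": 0}, {"gripper": 1, "x": 0, "y": 0, "z": -1, "turn": 0}]}}

```text
clock: 21.55
tcp_pos: [0.3685, 0.3099, 0.0884]
ee_rot: [-3.141, 0.0, -3.044]
ft_force: [1.0, 1.1, -0.2]
opening: 1.001
finger_force: 0.0
```

Emit:
{"fn": "servo_tool", "kwargs": {"targets": [{"gripper": 1, "x": 0, "y": 0, "z": -1, "turn": 0}, {"gripper": 1, "x": 0, "y": 0, "z": -1, "turn": 0}, {"gripper": 1, "x": 0, "y": -1, "z": -1, "turn": 0}, {"gripper": 1, "x": 0, "y": -1, "z": 0, "turn": 0}, {"gripper": 1, "x": 0, "y": -1, "z": 0, "turn": 0}]}}

```text
clock: 22.05
tcp_pos: [0.3763, 0.2346, 0.1633]
ee_rot: [3.141, 0.002, -3.044]
ft_force: [0.7, 0.3, 0.5]
opening: 1.0
finger_force: 0.0
```

Emit:
{"fn": "servo_tool", "kwargs": {"targets": [{"gripper": 1, "x": -0.2, "y": -1, "z": 0, "turn": 0}, {"gripper": 1, "x": -0.5, "y": -1, "z": 0, "turn": 0}, {"gripper": 1, "x": -0.5, "y": -1, "z": 0, "turn": 0}, {"gripper": 1, "x": -0.5, "y": -1, "z": 0, "turn": 0}, {"gripper": 1, "x": -0.5, "y": -1, "z": 0, "turn": 0}]}}

```text
clock: 22.55
tcp_pos: [0.4434, 0.1152, 0.1626]
ee_rot: [-3.142, 0.001, -3.044]
ft_force: [0.1, 0.2, 0.1]
opening: 0.997
finger_force: 0.0
```

Emit:
{"fn": "servo_tool", "kwargs": {"targets": [{"gripper": 1, "x": -0.5, "y": -1, "z": 0, "turn": 0}, {"gripper": 1, "x": -0.5, "y": -1, "z": 0, "turn": 0}, {"gripper": 1, "x": 0, "y": -1, "z": 0, "turn": 0}, {"gripper": 1, "x": 0, "y": 0, "z": 0, "turn": 0}]}}

```text
clock: 22.95
tcp_pos: [0.4753, 0.0408, 0.1625]
ee_rot: [-3.14, 0.0, -3.049]
ft_force: [0.2, 0.7, -0.1]
opening: 0.998
finger_force: 0.0
```

```bash
python3 - <<'E'
from meas import *
s=env.get_state();print(s["clock"],s["tcp_pos"],s["ft_force"])
c=env.camera("top");edges(cnt2(c,(215,300,225,300)))
a=cv2.resize(c["color"][210:290,200:300],(750,600),interpolation=2)
cv2.imwrite("pics/t7.png",a[:,:,::-1])
E
```

```text
22.95 [0.47534709 0.04080767 0.1624876 ] [ 0.24712182  0.74781546 -0.05582382]
[ 218  233   62   40 2152]
ext [-104.7 -172.6] [-1.4 -0.8]
front at mid -103.3 slope 0.001 43
back at mid -2.9 slope -0.004 43
right at mid -171.2 slope -0.021 19
left at mid -2.1 slope 0.007 18
```

View pics/t7.png

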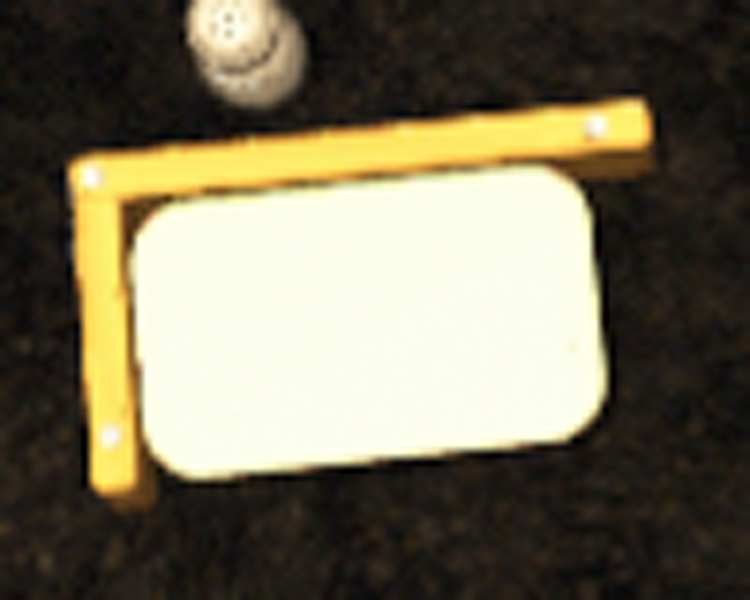

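Now the lid is parallel to the back bar (slope about 0) and flush with it. I'll make one gentle end press, slightly towards the back so it can't swing away again, to make sure of the end contact.

Emit:
{"fn": "servo_tool", "kwargs": {"targets": [{"gripper": -0.4, "x": 0, "y": 0, "z": 0, "turn": 0.0455}, {"gripper": -0.4, "x": 0, "y": 0, "z": 0, "turn": 0.0455}, {"gripper": -0.4, "x": 0, "y": 0, "z": 0, "turn": 0.0455}, {"gripper": -0.4, "x": 0, "y": 0, "z": 0, "turn": 0.0455}, {"gripper": -0.4, "x": 0, "y": 0, "z": 0, "turn": 0.0455}]}}

```text
clock: 23.5
tcp_pos: [0.4749, 0.0451, 0.1625]
ee_rot: [3.141, 0.0, 2.52]
ft_force: [-1.1, 1.0, 0.0]
opening: 0.297
finger_force: 0.0
```

Emit:
{"fn": "servo_tool", "kwargs": {"targets": [{"gripper": -0.4, "x": 0, "y": 0, "z": 0, "turn": 0.0455}, {"gripper": -0.4, "x": 0, "y": 0, "z": 0, "turn": 0.0455}, {"gripper": -0.4, "x": 0, "y": 0, "z": 0, "turn": 0.0455}, {"gripper": -0.4, "x": 0, "y": 0, "z": 0, "turn": 0.0455}, {"gripper": -0.4, "x": 0, "y": 0, "z": 0, "turn": 0.0455}]}}

```text
clock: 24.0
tcp_pos: [0.4749, 0.0452, 0.1626]
ee_rot: [3.141, -0.0, 1.805]
ft_force: [0.7, 0.1, -0.5]
opening: 0.298
finger_force: 0.0
```

Emit:
{"fn": "servo_tool", "kwargs": {"targets": [{"gripper": -0.4, "x": 0, "y": 0, "z": 0, "turn": 0.0455}, {"gripper": -0.4, "x": 1, "y": 0.2, "z": 0, "turn": 0}, {"gripper": -0.4, "x": 1, "y": 0.2, "z": 0, "turn": 0}, {"gripper": -0.4, "x": 1, "y": 0.2, "z": 0, "turn": 0}, {"gripper": -0.4, "x": 1, "y": 0, "z": 0, "turn": 0}]}}

```text
clock: 24.5
tcp_pos: [0.4803, 0.1472, 0.1625]
ee_rot: [3.141, -0.0, 1.668]
ft_force: [0.1, -0.6, -0.1]
opening: 0.298
finger_force: 0.0
```

Emit:
{"fn": "servo_tool", "kwargs": {"targets": [{"gripper": -0.4, "x": 1, "y": 0, "z": 0, "turn": 0}, {"gripper": -0.4, "x": 1, "y": 0, "z": 0, "turn": 0}, {"gripper": -0.4, "x": 0, "y": 0, "z": 0, "turn": 0}]}}

```text
clock: 24.8
tcp_pos: [0.4745, 0.1991, 0.1623]
ee_rot: [-3.141, -0.001, 1.672]
ft_force: [-0.4, -0.6, 0.2]
opening: 0.305
finger_force: 0.0
```

```bash
python3 - <<'E'
from meas import *
s=env.get_state();print(s["clock"],s["tcp_pos"],s["ee_rot"],rail(s["tcp_pos"]),s["opening"])
E
```

```text
24.8 [0.47453345 0.19913388 0.16227617] [-3.14142134e+00 -1.15213371e-03  1.67189912e+00] [-0.0460648  -0.20441829] 0.3050217507398001
```

Emit:
{"fn": "servo_tool", "kwargs": {"targets": [{"gripper": -0.4, "x": 0, "y": 0, "z": 1, "turn": 0}, {"gripper": -0.4, "x": 0, "y": 0, "z": 1, "turn": 0}, {"gripper": -0.4, "x": 0, "y": 0, "z": 1, "turn": 0}, {"gripper": -0.4, "x": 0, "y": 0, "z": 1, "turn": 0}, {"gripper": -0.4, "x": 0, "y": 0, "z": 1, "turn": 0}]}}

```text
clock: 25.3
tcp_pos: [0.4753, 0.1952, 0.0366]
ee_rot: [3.141, -0.0, 1.667]
ft_force: [1.3, 0.5, -1.3]
opening: 0.301
finger_force: 0.0
```

Emit:
{"fn": "servo_tool", "kwargs": {"targets": [{"gripper": -0.4, "x": 0, "y": 0, "z": 0.65, "turn": 0}, {"gripper": -0.4, "x": 0.3, "y": 0, "z": 0, "turn": 0}, {"gripper": -0.4, "x": 0.3, "y": 0, "z": 0, "turn": 0}, {"gripper": -0.4, "x": 0.1, "y": 0, "z": 0, "turn": 0}]}}

```text
clock: 25.7
tcp_pos: [0.4741, 0.214, 0.0222]
ee_rot: [3.14, -0.001, 1.668]
ft_force: [0.3, 0.2, 0.1]
opening: 0.304
finger_force: 0.0
```

Emit:
{"fn": "servo_tool", "kwargs": {"targets": [{"gripper": -0.4, "x": 0.06, "y": 0, "z": 0, "turn": 0}, {"gripper": -0.4, "x": 0, "y": 0, "z": 0, "turn": 0}]}}

```text
clock: 25.9
tcp_pos: [0.474, 0.2143, 0.0219]
ee_rot: [3.141, -0.0, 1.667]
ft_force: [-0.4, -0.3, -0.1]
opening: 0.302
finger_force: 0.0
```

Emit:
{"fn": "servo_tool", "kwargs": {"targets": [{"gripper": -0.4, "x": 0.08, "y": 0, "z": 0, "turn": 0}, {"gripper": -0.4, "x": 0.08, "y": 0, "z": 0, "turn": 0}]}}

```text
clock: 26.1
tcp_pos: [0.4736, 0.2177, 0.0215]
ee_rot: [3.141, -0.0, 1.666]
ft_force: [0.5, 0.6, -0.1]
opening: 0.304
finger_force: 0.0
```

Emit:
{"fn": "servo_tool", "kwargs": {"targets": [{"gripper": -0.4, "x": 0.06, "y": 0, "z": 0, "turn": 0}, {"gripper": -0.4, "x": 0, "y": 0, "z": 0, "turn": 0}]}}

```text
clock: 26.3
tcp_pos: [0.4733, 0.2191, 0.0213]
ee_rot: [-3.141, 0.0, 1.667]
ft_force: [-0.3, -0.6, 0.8]
opening: 0.296
finger_force: 0.4
```

Emit:
{"fn": "servo_tool", "kwargs": {"targets": [{"gripper": -0.4, "x": 0.06, "y": 0, "z": 0, "turn": 0}, {"gripper": -0.4, "x": 0, "y": 0, "z": 0, "turn": 0}]}}

```text
clock: 26.5
tcp_pos: [0.4732, 0.2196, 0.0213]
ee_rot: [-3.141, 0.001, 1.666]
ft_force: [-0.5, -6.8, 3.6]
opening: 0.298
finger_force: 3.5
```

Emit:
{"fn": "servo_tool", "kwargs": {"targets": [{"gripper": -0.4, "x": 0.05, "y": 0, "z": 0, "turn": 0}, {"gripper": -0.4, "x": 0, "y": 0, "z": 0, "turn": 0}]}}

```text
clock: 26.7
tcp_pos: [0.473, 0.2198, 0.0212]
ee_rot: [-3.141, 0.002, 1.665]
ft_force: [0.4, -12.2, 4.2]
opening: 0.304
finger_force: 6.5
```

Seated at 12 N, moving less than 1 mm. I'll retreat and check by numbers.

Emit:
{"fn": "servo_tool", "kwargs": {"targets": [{"gripper": -0.4, "x": -0.3, "y": 0, "z": 0, "turn": 0}, {"gripper": -0.4, "x": -0.8, "y": 0, "z": 0, "turn": 0}, {"gripper": -0.4, "x": 0, "y": 0, "z": -1, "turn": 0}, {"gripper": -0.4, "x": 0, "y": 0, "z": -1, "turn": 0}, {"gripper": -0.4, "x": 0, "y": 0, "z": -1, "turn": 0}]}}

```text
clock: 27.2
tcp_pos: [0.4756, 0.1943, 0.0971]
ee_rot: [-3.141, -0.0, 1.666]
ft_force: [-0.3, 0.1, 0.5]
opening: 0.301
finger_force: 0.0
```

Emit:
{"fn": "servo_tool", "kwargs": {"targets": [{"gripper": -0.4, "x": 0, "y": 0, "z": -1, "turn": 0}, {"gripper": -0.4, "x": 0, "y": 0, "z": -1, "turn": 0}, {"gripper": -0.4, "x": -0.8, "y": -0.6, "z": -1, "turn": 0}, {"gripper": -0.4, "x": -1, "y": -0.6, "z": 0, "turn": 0}, {"gripper": -0.4, "x": -1, "y": -0.6, "z": 0, "turn": 0}]}}

```text
clock: 27.7
tcp_pos: [0.4373, 0.12, 0.1719]
ee_rot: [3.14, -0.001, 1.667]
ft_force: [0.7, -0.8, -0.2]
opening: 0.296
finger_force: 0.0
```

Emit:
{"fn": "servo_tool", "kwargs": {"targets": [{"gripper": -0.4, "x": -1, "y": 0, "z": 0, "turn": 0}, {"gripper": -0.4, "x": -1, "y": 0, "z": 0, "turn": 0}, {"gripper": -0.4, "x": -1, "y": 0, "z": 0, "turn": 0}, {"gripper": -0.4, "x": -1, "y": 0, "z": 0, "turn": 0}, {"gripper": -0.4, "x": 0, "y": 0, "z": 0, "turn": 0}]}}

```text
clock: 28.2
tcp_pos: [0.4472, 0.0182, 0.1715]
ee_rot: [3.141, 0.0, 1.663]
ft_force: [-0.5, 0.6, -1.1]
opening: 0.298
finger_force: 0.0
```

```bash
python3 - <<'E'
from meas import *
s=env.get_state();print(s["clock"],s["tcp_pos"],s["ft_force"])
c=env.camera("top");edges(cnt2(c,(215,300,225,300)))
import pickle
a=pickle.load(open("d0.pkl","rb"))["top"]["color"].astype(int);b=c["color"].astype(int)
for n,(x0,x1,y0,y1) in dict(salt=(222,245,203,224),tumbler=(412,450,260,298),timer=(452,475,260,283)).items(): print(n,abs(a-b)[y0:y1,x0:x1].mean().round(2))
E
```

```text
28.2 [0.44724248 0.01820621 0.17152804] [-0.48682914  0.609619   -1.05783482]
[ 218  233   62   40 2149]
ext [-104.9 -171.8] [-1.4 -0.6]
front at mid -103.5 slope 0.002 43
back at mid -3.0 slope -0.004 43
right at mid -170.5 slope 0.01 18
left at mid -2.0 slope 0.004 18
salt 5.16
tumbler 2.46
timer 2.23
```

The tub is flush on both bars and parallel to the rail. The salt, tumbler and timer have not moved.

```bash
python3 -c "
from workcell import env
print(env.hand_in())"
```

```text
the job is handed in; nothing more can be done
None
```

I pushed the lunch tub into the rail's inside corner and handed the job in at about 28 s; in the last top view its lid lay parallel to the back bar and flush along it, its end was against the side bar, and the tumbler, salt shaker and egg timer looked unmoved.

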